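Move the heater cover across and lock it down

TASK

The column is now in the open heater, so that heater needs the cover, which is still fastened to the empty one beside it. Release the cover: push its sprung stud in and turn it a quarter anticlockwise; then take the cover by its handle, swing its lower end up until the two nibs at its upper end lift over the ledge and out from under the hood, and hang it on the open heater the same way, flat on the face with that heater's stud standing through its hole. Push this stud in and turn it a quarter clockwise until it springs back and locks across the cover; leave the two bottles, the carton and the screwdriver where they are.

Things in the scene. Friction and masses are not known exactly. Their poses are not given: they have to be found in the camera images.
- covered_bay: Face of the empty heater, on which the cover hangs at the start. Heater: white fixed box 200 deep, 120 wide, 107 high, face sloping up to the back at 15 deg. Origin: mid-width on the upper corner of the ledge, 77 above the worktop; x up the slope, y left, z out of the face.  A heater reaches x -158 to +50 in this frame.
- open_bay: The same frame on the open heater (steel column visible in it): x up the slope, y left, z out of the face, face surface z 0. Ledge x -9 to 0; gutter behind it x 0 to 36, 84 wide, 50 deep; hood over the gutter from x 18 on, underside z 11, top z 17, open 100 wide. So flat the cover cannot be lifted out or in (needs 15 mm); from 14 deg tilt it can, at 30 deg with 3.5 mm to spare.
- cover_hook (a point): Point on the cover that lies on the bay origin when it hangs home. Axes as the bay's: x to the upper end, z outward. Grey plate 4 thick (z 0 to 4), x -150 to 0, 96 wide, 0.17 to 0.34 kg; tongue 66 wide on to x 26. Two nibs under it, x 1.3 to 6.3, 11 deep, y 11 to 29 either side. Hole for the stud: x -138 to -112, 46 across. Hung and flat it rests on the face.
- cover_handle (a point): Centre of the cover's handle: flat aluminium bow across the cover, bar 10 thick (along x), 74 long (y), 15 high, z 15 to 30 over the plate's underside; this point is at x -76, y 0, z 22.5 from cover_hook, axes the same. Pinch it along x; the stud's wing begins 42 mm below it.
- open_stud_wing (a point): Centre of the wing head of the open heater's stud, 124 mm below the ledge corner, 19 mm over the face when out. Wing: steel bar 38 long, 12 thick, 16 high (centre +-8 along the stud's axis, which is the bay's z). Unlocked it points across the slope (along the bay's y) and passes the cover's hole; locked it points up the slope. Its underside is 7 mm over the cover's top when out, 3.7 when locked.
- covered_stud_wing (a point): Centre of the same wing head on the covered heater, standing out through the cover's hole; locked at the start (pointing up the slope, 15.7 mm over the face, 11.7 over the cover's top).
- covered_stud_push (a joint): How far the covered heater's stud is pressed in, m, as for the other: 0.0035 at the start (caught). Press it beyond 0.0055 and turn it back to release; it then springs out to 0.
- covered_stud_turn (a joint): Turn of that stud, rad, clockwise from above: 1.57 at the start (locked), 0 released.
- open_stud_push (a joint): How far the stud of the open heater is pressed in, m: 0 out (unlocked), 0.0068 bottom stop; spring 4 N at 0, 7.4 N at the stop. It can be turned only while pressed beyond 0.0055; turned right round it springs back to 0.0035 and is caught there (locked).
- open_stud_turn (a joint): Turn of that stud, rad, clockwise seen from outside (from above): 0 unlocked, 1.57 locked. Stops at both ends.
- acid_bottle: Brown bottle with red cap, 60 across, 120 high, bystander standing some 19 cm in front of the covered heater's middle. Origin under its centre.
- buffer_bottle: Clear bottle with blue cap, 64 across, 130 high, bystander behind the heaters. Origin under its centre.
- column_box: Flat carton 45x200x28 lying on the worktop, bystander. Origin under its centre, y along it.
- screwdriver: Screwdriver 176 long, 21 thick, lying on the worktop, bystander. Origin under its middle, y along it.

How it is judged:
By the outcome, as a careful person would: the job done as asked, in the order asked, and still so for the second after the job is handed in, with the robot touching nothing.
It also fails if it takes over 69 s, if anything falls off the work surface, if the arm or the gripper's body presses on something with over 40 N, if the wrist force passes 120 N, or if a joint passes its speed limit or range.

ROBOT

A 6-joint arm with a two-finger parallel gripper is mounted at the origin on a cart in front of the work surface, level with it; the furniture and walls round the work are solid. World frame = base frame: x ahead of the robot, y to its left, z up, the work surface at z = 0. Lengths are in m, angles in rad, forces in N, time in s.
With the tool pointing down it reaches from about 0.35 to 0.775 m from the base axis. Payload 5.5 kg.
Tool frame: the origin (TCP) lies midway between the tips of the shut fingers; the grasp point (between the pads) lies 19 mm behind it; z points along the fingers, y is the line along which they close (so a half turn about z gives the same grasp; the last joint's range is limited). The gripper opens to 85 mm and grips with 20 to 120 N. Pads are 22 mm wide; open, the fingers measure 114 mm over their backs; the gripper's body (76 mm by 85 mm) begins 54 mm behind the grasp point. The pads swing forward as they close: fully open they stand 13 mm farther back than shut.
Start: joints at [-1.351, 0.313, 0.046, 1.304, 0, 1.431], TCP at [0.202, -0.538, 0.231] pointing down, gripper open.
Joint ranges: [-2.76, 2.76], [-0.86, 1.69], [-1.03, 1.26], [-2.2, 2.34], [-1.47, 1.5], [-3.14, 3.14]. Speed limits (rad/s): [2.57, 2.57, 3.14, 3.14, 3.14, 3.14].

INTERFACE

Orientations are given as a unit quaternion [w, x, y, z].
In Python, from workcell import telemetry, imaging, env gives the robot as it stands. The module is installed in compiled form; this text tells all that it offers.
- The arm moves only by the tool step_arm, never from a script. Its argument "moves" is a list of rows, each a list of 3 entries, a list of its own where there are three numbers: the shift along the tool's x, y, z in mm, then the turn, a rotation vector about the tool's x, y, z in rad, then the finger opening in mm, from 0 to 85.4. A call has 1 to 8 rows; each row is the pose to reach, as a shift and turn from the pose commanded when the call began, along the tool's axes at that moment; what a row does not reach only later rows make up. A row lasts 1/12 s, in which the tool goes at most 41.7 mm and 7.16 degrees, less where a joint would pass 70% of its speed; a pose out of reach is approached as far as the arm can. A call with a gripper value outside its range is refused whole. The fingers move at their own pace and stop on an object; "grip_force" is the grip in N (left out, the last holds). Time passes only in rows, so rows that repeat a pose let the fingers close. It gives the time, the measured TCP pose, the force, the opening and the grip force at its end, in the units of the state.
- telemetry.get_state(): the state, without advancing time (a new reading comes with each control period).
- imaging.read_camera(name): name is "side" or "top"; returns the picture (384x512x3 uint8, red, green, blue); there is no depth.
- imaging.camera_params(name): a dict with "camera_matrix" (3x3 intrinsics, pixels), "pose" (4x4, takes a point from camera to world coordinates). Camera axes: x right, y up, looking along -z (the intrinsics and any distortion apply to the point x, -y, -z); pixel columns grow to the right and rows downward; lengths in m; the calibration is good to about 2 mm. A picture is of the moment at which its call begins. camera_params takes no time and is no camera call.
- env.hand_in(): hands the job in; it is judged then, once.
The state is a dict: "clock": time; "joint_pos": joint angles; "qvel": joint speeds; "tau": joint torques, N m; "tcp_pos": TCP position; "orientation": TCP orientation; "wrist_force": force on the tool from outside, world axes, zero at the start; "ft_torque": the same for the moment, N m; "finger_gap": finger opening in m; "grip_force": force on a finger pad.
Only numpy, scipy, OpenCV 4.12 (cv2) and the standard library are available. Lean on these libraries where they do the work, as an engineer would, in place of code of your own. Each camera call takes 0.05 s, during which the arm holds its last target. There are 200 camera calls.

## Working session

There is one attempt and no reset: what is moved stays moved. The work goes in short steps, Python scripts to look and compute and a tool call to move; the robot and the scene stay as the last step left them, time stands still between calls to the robot, and variables do not carry over. Pictures are saved under pics/ and viewed, at most 10 in all, crops included, and the job is handed in when it is done.

Besides the shell and the picture viewer there is one more tool, called after ">>>" as name(argument=value, ...) on one line, values as JSON. step_arm: Moves the arm, as the interface text tells. Its arguments: {"type":"object","properties":{"moves":{"type":"array"},"grip_force":{"type":"number"}},"required":["moves"]}

```bash
mkdir -p pics
python3 - <<'E'
from workcell import telemetry, imaging
import cv2, numpy as np
s=telemetry.get_state(); print({k:np.round(v,3).tolist() for k,v in s.items()})
for n in ("top","side"):
    im=imaging.read_camera(n); cv2.imwrite(f"pics/{n}0.png",cv2.resize(im[:,:,::-1],(800,600),interpolation=cv2.INTER_CUBIC))
    np.save(f"pics/{n}0.npy",im)
    p=imaging.camera_params(n); print(n,{k:np.round(v,4).tolist() for k,v in p.items()})
E
```

```text
{'clock': 0.0, 'joint_pos': [-1.351, 0.314, 0.045, 1.304, 0.0, 1.431], 'qvel': [0.001, -0.0, -0.001, -0.001, 0.0, -0.001], 'tau': [-0.002, -48.063, 29.853, 0.019, -0.0, -0.0], 'tcp_pos': [0.202, -0.538, 0.23], 'orientation': [-0.001, 0.984, 0.179, -0.0], 'wrist_force': [0.576, 0.643, 0.114], 'ft_torque': [-0.016, 0.004, -0.033], 'grip_force': 0.0, 'finger_gap': 0.085}
top {'camera_matrix': [[437.7416, 0.0, 253.563], [0.0, 437.7416, 197.289], [0.0, 0.0, 1.0]], 'pose': [[0.0043, 0.9846, -0.1748, 0.3383], [-1.0, 0.0044, 0.0002, 0.1616], [0.0009, 0.1748, 0.9846, 1.2298], [0.0, 0.0, 0.0, 1.0]]}
side {'camera_matrix': [[414.2669, 0.0, 249.5155], [0.0, 414.2669, 194.3676], [0.0, 0.0, 1.0]], 'pose': [[-0.8096, 0.2723, -0.52, 0.0588], [-0.5866, -0.3447, 0.7329, 0.8413], [0.0203, 0.8983, 0.4388, 0.4611], [0.0, 0.0, 0.0, 1.0]]}
```

View pics/top0.png

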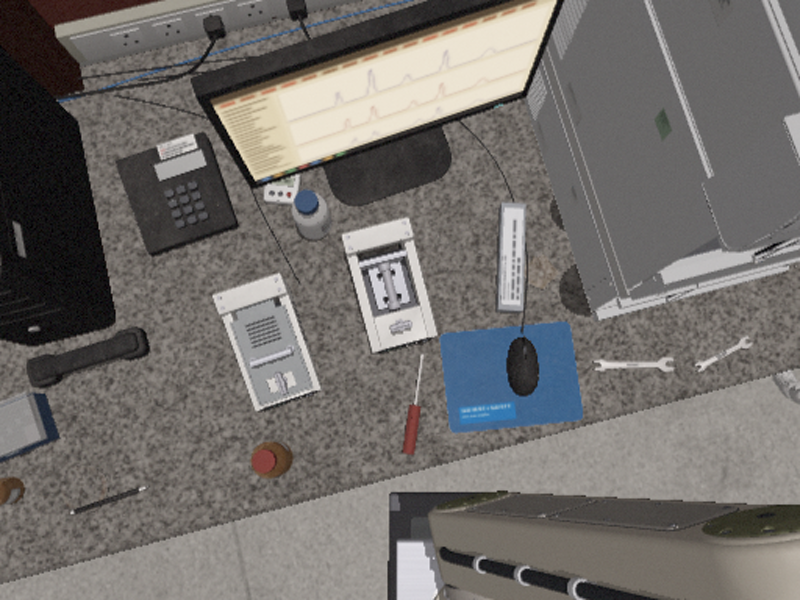

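View pics/side0.png

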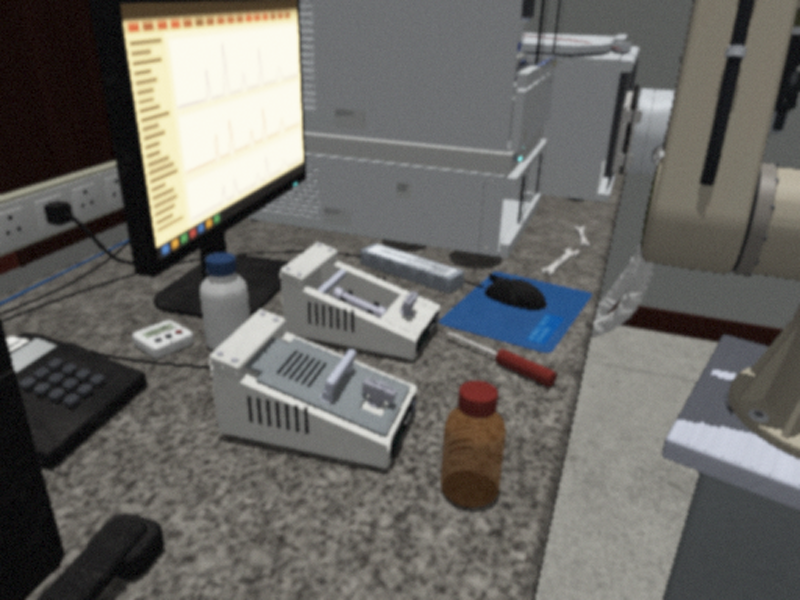

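Run:
```python
import cv2, numpy as np
t=np.load("pics/top0.npy")[136:264,132:284,::-1]; s=np.load("pics/side0.npy")[152:302,130:286,::-1]
def g(im,x0,y0,k,n):
    o=cv2.resize(im,None,fx=k,fy=k,interpolation=cv2.INTER_CUBIC)
    for c in range(0,im.shape[1],20): cv2.putText(o,str(x0+c),(int(c*k),10),0,.35,(0,255,255),1); cv2.line(o,(int(c*k),0),(int(c*k),o.shape[0]),(0,255,255),1) if 0 else cv2.line(o,(int(c*k),12),(int(c*k),18),(0,255,255),1)
    for r in range(0,im.shape[0],20): cv2.putText(o,str(y0+r),(0,int(r*k)+4),0,.35,(0,255,0),1)
    cv2.imwrite(n,o)
g(t,132,136,4.6,"pics/topc.png"); g(s,130,152,4,"pics/sidec.png")
```

```text
(no output)
```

View pics/topc.png

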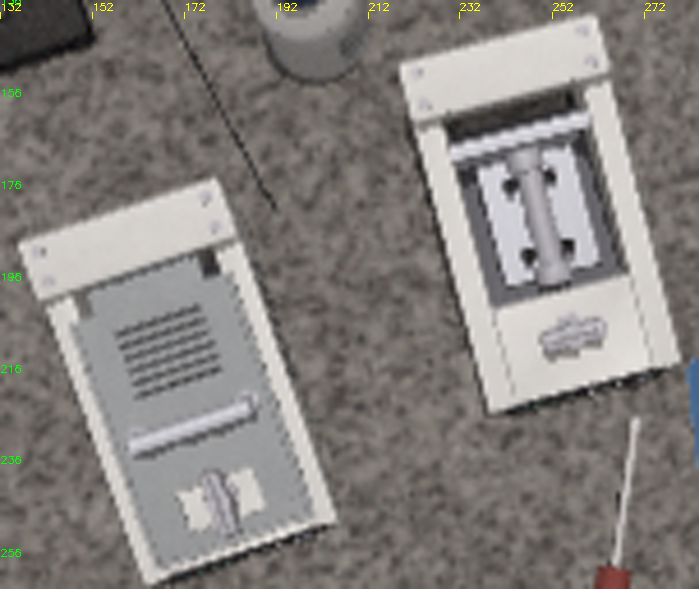

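View pics/sidec.png

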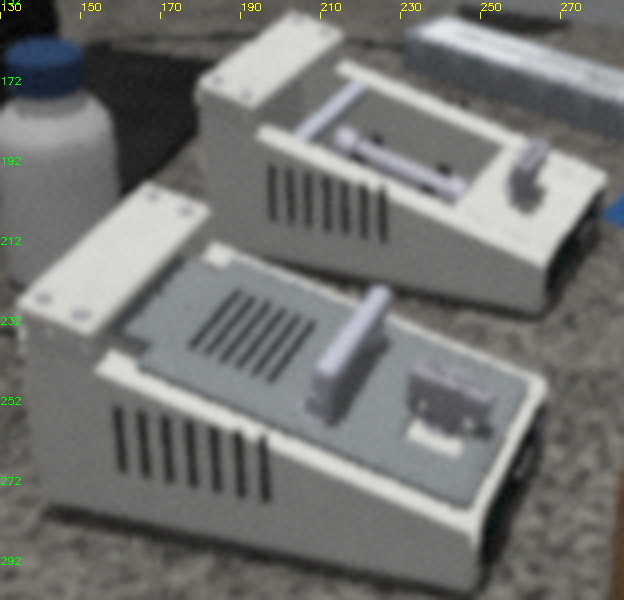

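```bash
cat > h.py <<'E'
import numpy as np
from scipy.spatial.transform import Rotation as R
from scipy.optimize import least_squares
from workcell import telemetry, imaging
def proj(P,n):
    p=imaging.camera_params(n); T=np.array(p["pose"]); K=np.array(p["camera_matrix"])
    c=(np.atleast_2d(P)-T[:3,3])@T[:3,:3]; c=c*[1,-1,-1]; u=c@K.T; return u[:,:2]/u[:,2:]
def bayR(yaw): return (R.from_euler('z',yaw)*R.from_euler('y',-15,degrees=True)).as_matrix()
E
cat > fit.py <<'E'
from h import *
H=[(50,60,17),(50,-60,17),(18,60,17),(18,-60,17),(-158,60,0),(-158,-60,0)]
D={'cov':dict(top=[(18,242),(217,178),(38,300),(240,238),(150,585),(335,522)],side=[(20,300),(148,183),(85,335),(210,210),(480,540),(545,385)]),
'open':dict(top=[(400,65),(597,15),(418,125),(610,72),(490,413),(682,362)],side=[(200,92),(295,12),(255,108),(343,38),(545,262),(605,178)])}
for b,d in D.items():
    P=np.array(H)/1e3; t=np.array(d['top'])/4.6+[132,136]-.0; s=np.array(d['side'])/4+[130,152]
    def f(q,full=0): 
        W=P@bayR(q[3]).T+q[:3]
        return np.r_[(proj(W,'top')-t).ravel(),(proj(W,'side')-s).ravel()]
    for fz in (0,1):
        g=(lambda q:f(q)) if fz else (lambda q:f(np.r_[q[:2],.077,q[2]]))
        r=least_squares(g,[.6,.2,.077,.3] if fz else [.6,.2,.3],loss='soft_l1',x_scale=.01)
        print(b,np.round(r.x,4),np.round(r.fun.reshape(2,-1,2) if 0 else r.fun,1).tolist())
E
python3 fit.py
```

```text
cov [0.5326 0.3985 0.3314] [-0.2, 1.8, 0.4, 1.3, -0.5, 0.8, -0.6, -0.2, -1.9, -0.1, 0.3, -0.7, -0.6, 0.9, 0.9, -0.3, 0.4, -0.4, 0.4, -0.8, -3.0, -1.2, -0.1, -1.5]
cov [0.5333 0.398  0.0755 0.3309] [0.1, 1.6, 0.7, 1.2, -0.1, 0.6, -0.3, -0.3, -1.6, -0.3, 0.5, -0.9, -0.5, 1.5, 0.9, 0.2, 0.3, 0.2, 0.4, -0.3, -3.2, -0.7, -0.3, -1.0]
open [0.634  0.1859 0.2767] [-0.7, 1.7, -0.0, 0.9, -1.4, 0.4, 0.2, 0.2, 0.1, -0.0, 0.4, -0.6, 0.1, -2.3, 0.5, -0.3, -0.6, -0.5, 0.3, -1.7, -1.1, 0.3, -0.1, -1.9]
open [0.6349 0.1852 0.0742 0.2759] [-0.3, 1.7, 0.3, 0.9, -1.0, 0.3, 0.5, 0.1, 0.4, -0.2, 0.6, -0.8, 0.1, -1.3, 0.5, 0.7, -0.7, 0.4, 0.2, -0.8, -1.3, 1.3, -0.4, -1.0]
```

```bash
cat >> h.py <<'E'
BAY={'c':[.5330,.3982,.0765,.331],'o':[.6343,.1857,.0760,.277]}
def pose(b,p,phi=0,tilt=0):
    """tool pose: TCP at p (mm, bay frame); phi deg anticlockwise seen from outside; tilt deg = cover lower end up"""
    q=BAY[b]; B=bayR(q[3])
    T=B@R.from_euler('y',tilt,degrees=True).as_matrix()@R.from_euler('z',phi,degrees=True).as_matrix()@np.diag([-1,1,-1.])
    return np.array(q[:3])+B@(np.array(p)/1e3), T
def cur():
    s=telemetry.get_state(); return np.array(s['tcp_pos']),R.from_quat(np.roll(s['orientation'],-1)).as_matrix()
def chain(wps,start=None):
    p,T=start or cur()
    for w,U in wps:
        d=T.T@(w-p)*1e3; r=R.from_matrix(T.T@U).as_rotvec()
        print('shift',np.round(d,1).tolist(),'turn',np.round(r,3).tolist(),'rows',round(max(np.linalg.norm(d)/41.7,np.linalg.norm(r)/.125),1),'world',np.round(w,3).tolist()); p,T=w,U
def bay(b):
    p,T=cur(); q=BAY[b]; B=bayR(q[3]); s=telemetry.get_state()
    M=B.T@T@np.diag([-1,1,-1.])
    print('t',round(s['clock'],2),'bay',np.round(B.T@(p-q[:3])*1e3,1),'eul zyx',np.round(R.from_matrix(M).as_euler('ZYX',degrees=True),1),'F',np.round(B.T@s['wrist_force'],1),'gap',round(s['finger_gap']*1e3,1),'grip',np.round(s['grip_force'],1),'j',np.round(s['joint_pos'],2))
E
python3 - <<'E'
from h import *
for b,pts in (('c',[(-124,0,23.7),(-76,0,30)]),('o',[(-124,0,27)])):
    q=BAY[b]; W=np.array(pts)/1e3@bayR(q[3]).T+q[:3]
    print(b,proj(W,'top')-[132,136],'topc',(proj(W,'top')-[132,136])*4.6,'sidec',(proj(W,'side')-[130,152])*4)
dn=lambda y: R.from_euler('z',y).as_matrix()@np.diag([1,-1,-1.])
y0=.36
w=[(np.array([.42,-.30,.30]),dn(y0+.9)),(np.array([.50,.0,.30]),dn(y0+1.75)),(np.array([.46,.22,.28]),dn(y0+2.6)),pose('c',(-124,0,90)),pose('c',(-124,0,40)),pose('c',(-124,0,10))]
chain(w)
E
```

```text
c [[ 47.29967505 109.62030577]
 [ 41.12660292  92.92061355]] topc [[217.57850523 504.25340654]
 [189.18237342 427.43482232]] sidec [[451.08997452 379.46347042]
 [352.98714103 324.9263611 ]]
o [[125.38898309  72.9950089 ]] topc [[576.78932223 335.77704094]] sidec [[532.03264181 151.20050291]]
shift [287.4, -146.0, -69.2] turn [-0.001, -0.001, -0.9] rows 7.9 world [0.42, -0.3, 0.3]
shift [310.1, -15.6, 0.0] turn [0.0, 0.0, -0.85] rows 7.4 world [0.5, 0.0, 0.3]
shift [209.3, 78.6, 20.0] turn [0.0, 0.0, -0.85] rows 6.8 world [0.46, 0.22, 0.28]
shift [85.1, 118.3, 148.7] turn [-0.067, -0.256, -0.51] rows 5.0 world [0.398, 0.352, 0.131]
shift [-0.0, 0.0, 50.0] turn [0.0, 0.0, 0.0] rows 1.2 world [0.41, 0.356, 0.083]
shift [0.0, -0.0, 30.0] turn [0.0, 0.0, 0.0] rows 0.7 world [0.417, 0.358, 0.054]
```

>>> step_arm(moves=[[[287,-146,-69],[0,0,-0.9],40],[[287,-146,-69],[0,0,-0.9],40],[[287,-146,-69],[0,0,-0.9],40],[[287,-146,-69],[0,0,-0.9],40],[[287,-146,-69],[0,0,-0.9],40],[[287,-146,-69],[0,0,-0.9],40],[[287,-146,-69],[0,0,-0.9],40],[[287,-146,-69],[0,0,-0.9],40]], grip_force=50)

```text
clock: 0.77
tcp_pos: [0.4207, -0.2984, 0.3006]
orientation: [-0.0, 0.806, 0.591, 0.0]
wrist_force: [0.8, -1.0, 0.7]
finger_gap: 0.0399
grip_force: 0.0
```

>>> step_arm(moves=[[[310,-16,0],[0,0,-0.85],40],[[310,-16,0],[0,0,-0.85],40],[[310,-16,0],[0,0,-0.85],40],[[310,-16,0],[0,0,-0.85],40],[[310,-16,0],[0,0,-0.85],40],[[310,-16,0],[0,0,-0.85],40],[[310,-16,0],[0,0,-0.85],40],[[310,-16,0],[0,0,-0.85],40]])

```text
clock: 1.43
tcp_pos: [0.4994, 0.0037, 0.3]
orientation: [-0.0, 0.49, 0.872, 0.001]
wrist_force: [0.7, -0.3, 1.1]
finger_gap: 0.04
grip_force: 0.0
```

>>> step_arm(moves=[[[209,79,20],[0,0,-0.85],40],[[209,79,20],[0,0,-0.85],40],[[209,79,20],[0,0,-0.85],40],[[209,79,20],[0,0,-0.85],40],[[209,79,20],[0,0,-0.85],40],[[209,79,20],[0,0,-0.85],40],[[209,79,20],[0,0,-0.85],40]])

```text
clock: 2.02
tcp_pos: [0.4582, 0.2229, 0.2793]
orientation: [-0.001, 0.085, 0.996, 0.0]
wrist_force: [-0.0, -1.0, -1.6]
finger_gap: 0.0403
grip_force: 0.0
```

Fast and accurate. Next, above the covered wing.

```bash
sed -i "s/'c':\[.5330,.3982/'c':[.5342,.3976/" h.py
python3 - <<'E'
from h import *
bay('c'); chain([pose('c',(-124,0,60)),pose('c',(-124,0,14))])
E
```

```text
t 2.02 bay [ -71.8 -140.5  229.2] eul zyx [-29.6  13.2  -7.3] F [-0.7 -0.9 -1.4] gap 40.3 grip 0.0 j [ 0.29  0.18 -0.02  1.38  0.    0.46]
shift [73.0, 120.0, 177.1] turn [-0.065, -0.258, -0.498] rows 5.4 world [0.406, 0.354, 0.102]
shift [0.0, -0.0, 46.0] turn [0.0, 0.0, 0.0] rows 1.1 world [0.418, 0.357, 0.058]
```

>>> step_arm(moves=[[[73,120,177],[-0.065,-0.258,-0.498],40],[[73,120,177],[-0.065,-0.258,-0.498],40],[[73,120,177],[-0.065,-0.258,-0.498],40],[[73,120,177],[-0.065,-0.258,-0.498],40],[[73,120,177],[-0.065,-0.258,-0.498],40],[[73,120,177],[-0.065,-0.258,-0.498],40],[[73,120,177],[-0.065,-0.258,-0.498],40],[[73,120,177],[-0.065,-0.258,-0.498],40]])

```text
clock: 2.68
tcp_pos: [0.4086, 0.3504, 0.1023]
orientation: [0.128, -0.158, 0.979, 0.02]
wrist_force: [0.1, -0.0, 0.2]
finger_gap: 0.0398
grip_force: 0.0
```

Run:
```python
from h import *
import cv2
bay('c'); chain([pose('c',(-124,0,14))])
t=imaging.read_camera('top')[190:290,110:260,::-1]; s=imaging.read_camera('side')[150:300,150:300,::-1]
a=cv2.resize(t,(600,400),interpolation=cv2.INTER_CUBIC); 
cv2.imwrite('pics/c1.png',np.hstack([cv2.resize(t,None,fx=2.66,fy=2.66,interpolation=2),cv2.resize(s,(400,400),interpolation=2)[:266]]) if 0 else cv2.resize(s,(600,600),interpolation=2))
```

```text
t 2.68 bay [-122.9   -3.8   59.6] eul zyx [-0.6  0.1 -0.3] F [ 0.1 -0.1  0.2] gap 39.8 grip 0.0 j [ 0.6   0.15 -0.54  0.63 -0.07  0.27]
shift [1.1, 4.0, 45.6] turn [-0.005, -0.001, -0.01] rows 1.1 world [0.418, 0.357, 0.058]
```

View pics/c1.png

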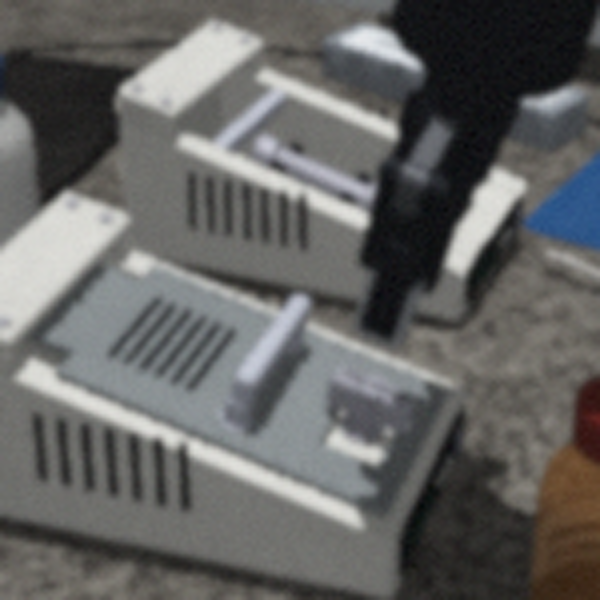

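The gripper is above the wing, with the fingers at about (395,325) and the wing at (370,400), so I'll lower it and close.

>>> step_arm(moves=[[[1,2,45],[0,0,-0.01],40],[[1,2,45],[0,0,-0.01],40],[[1,2,45],[0,0,-0.01],40],[[1,2,45],[0,0,-0.01],40],[[1,2,45],[0,0,-0.01],40]])

```text
clock: 3.2
tcp_pos: [0.4207, 0.3561, 0.0616]
orientation: [0.131, -0.162, 0.978, 0.02]
wrist_force: [-0.5, -0.5, 0.9]
finger_gap: 0.0399
grip_force: 0.0
```

Run:
```python
from h import *
bay('c'); chain([pose('c',(-124,0,10))])
```

```text
t 3.2 bay [-120.6   -2.3   16.8] eul zyx [-0.1 -0.2 -0.2] F [-0.4 -0.3  1.1] gap 39.9 grip 0.0 j [ 0.6   0.21 -0.58  0.52 -0.07  0.26]
shift [3.5, 2.4, 6.8] turn [-0.004, 0.004, -0.002] rows 0.2 world [0.418, 0.358, 0.054]
```

>>> step_arm(moves=[[[3,2.4,5],[0,0,0],40],[[3,2.4,5],[0,0,0],40],[[3,2.4,5],[0,0,0],8],[[3,2.4,5],[0,0,0],8],[[3,2.4,5],[0,0,0],8],[[3,2.4,5],[0,0,0],8],[[3,2.4,5],[0,0,0],8],[[3,2.4,5],[0,0,0],8]], grip_force=30)

```text
clock: 3.87
tcp_pos: [0.4171, 0.3577, 0.0542]
orientation: [0.13, -0.162, 0.978, 0.02]
wrist_force: [-0.7, -1.3, 3.5]
finger_gap: 0.011
grip_force: 34.7
```

Run:
```python
from h import *
bay('c')
```

```text
t 3.87 bay [-125.3    0.3   10.5] eul zyx [-0.1 -0.1 -0.2] F [-0.1 -1.   3.6] gap 11.0 grip 34.7 j [ 0.6   0.22 -0.59  0.51 -0.07  0.26]
```

>>> step_arm(moves=[[[0,0,2],[0,0,0],8],[[0,0,4],[0,0,0],8],[[0,0,4],[0,0,0],8],[[0,0,4],[0,0,0],8]], grip_force=50)

```text
clock: 4.2
tcp_pos: [0.418, 0.3581, 0.0505]
orientation: [0.13, -0.163, 0.978, 0.02]
wrist_force: [-4.4, -2.2, 7.6]
finger_gap: 0.0107
grip_force: 53.9
```

Run:
```python
from h import *
bay('c')
```

```text
t 4.2 bay [-125.3    0.4    6.7] eul zyx [-0.1 -0.1 -0.2] F [-2.7 -0.6  8.6] gap 10.7 grip 53.9 j [ 0.6   0.23 -0.59  0.5  -0.07  0.26]
```

>>> step_arm(moves=[[[0,0,1.5],[0,0,0],8],[[0,0,1.5],[0,0,-0.12],8],[[0,0,1.5],[0,0,-0.24],8],[[0,0,1.5],[0,0,-0.36],8],[[0,0,1.5],[0,0,-0.48],8],[[0,0,1.5],[0,0,-0.48],8]])

```text
clock: 4.7
tcp_pos: [0.4184, 0.3576, 0.0504]
orientation: [0.131, -0.392, 0.91, -0.013]
wrist_force: [-9.3, -7.3, 21.5]
finger_gap: 0.0104
grip_force: 55.8
```

Run:
```python
from h import *
bay('c'); print(telemetry.get_state()['ft_torque'])
```

```text
t 4.7 bay [-125.    -0.2    6.5] eul zyx [27.7 -0.  -0.3] F [-5.3 -3.9 23.7] gap 10.4 grip 55.8 j [ 0.6   0.23 -0.59  0.49 -0.08 -0.22]
[-1.12575698  1.09946219 -0.14827093]
```

>>> step_arm(moves=[[[0,0,0],[0,0,-0.12],8],[[0,0,0],[0,0,-0.24],8],[[0,0,0],[0,0,-0.36],8],[[0,0,0],[0,0,-0.48],8],[[0,0,0],[0,0,-0.6],8],[[0,0,0],[0,0,-0.72],8],[[0,0,0],[0,0,-0.84],8],[[0,0,0],[0,0,-0.96],8]])

```text
clock: 5.37
tcp_pos: [0.4195, 0.3574, 0.0507]
orientation: [-0.111, 0.768, -0.626, 0.073]
wrist_force: [-5.9, -9.8, 20.8]
finger_gap: 0.0106
grip_force: 55.5
```

>>> step_arm(moves=[[[0,0,0],[0,0,-0.12],8],[[0,0,0],[0,0,-0.14],8],[[0,0,0],[0,0,-0.14],8]])

```text
clock: 5.62
tcp_pos: [0.4197, 0.3574, 0.0507]
orientation: [-0.106, 0.809, -0.573, 0.08]
wrist_force: [-7.0, -8.8, 19.5]
finger_gap: 0.0106
grip_force: 55.5
```

Run:
```python
from h import *
bay('c'); print(telemetry.get_state()['ft_torque'])
```

```text
t 5.62 bay [-123.9   -0.8    6.5] eul zyx [90.5  0.4 -0.3] F [-4.1 -6.  21.3] gap 10.6 grip 55.5 j [ 0.6   0.23 -0.59  0.49 -0.08 -1.32]
[-1.30380254  0.50046967 -0.44494085]
```

>>> step_arm(moves=[[[0,0,-3],[0,0,0],8],[[0,0,-6],[0,0,0],8],[[0,0,-7],[0,0,0],8],[[0,0,-7],[0,0,0],24],[[0,0,-7],[0,0,0],24],[[0,0,-20],[0,0,0],24],[[0,0,-50],[0,0,0],30],[[0,0,-50],[0,0,0],30]])

```text
clock: 6.28
tcp_pos: [0.4067, 0.3553, 0.1001]
orientation: [-0.107, 0.809, -0.573, 0.079]
wrist_force: [1.2, 0.8, 0.6]
finger_gap: 0.0301
grip_force: 0.0
```

Run:
```python
from h import *
import cv2
bay('c'); chain([pose('c',(-77,0,60),90),pose('c',(-77,0,9),90)])
s=imaging.read_camera('side')[190:310,170:290,::-1]
cv2.imwrite('pics/c2.png',cv2.resize(s,(480,480),interpolation=2))
```

```text
t 6.28 bay [-123.7    1.4   57.5] eul zyx [90.5  0.1 -0.3] F [1.5 0.4 0.2] gap 30.1 grip 0.0 j [ 0.61  0.15 -0.55  0.62 -0.08 -1.31]
shift [1.8, -46.7, -2.2] turn [-0.005, -0.002, 0.008] rows 1.1 world [0.449, 0.368, 0.115]
shift [-0.0, -0.0, 51.0] turn [0.0, 0.0, 0.0] rows 1.2 world [0.462, 0.373, 0.065]
```

View pics/c2.png

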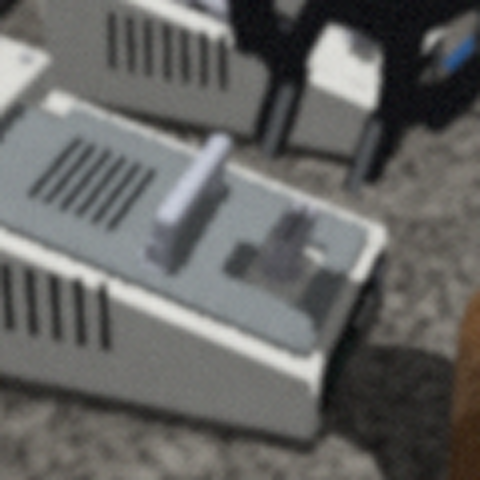

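The stud head now lies across the slope at about (285,245), so it is released. Next I'll grip the handle.

>>> step_arm(moves=[[[2,-46.5,-2],[0,0,0.008],30],[[2,-46.5,-2],[0,0,0.008],30],[[2,-46.5,25],[0,0,0.008],30],[[2,-46.5,47],[0,0,0.008],30],[[2,-46.5,47],[0,0,0.008],30],[[2,-46.5,47],[0,0,0.008],30]])

```text
clock: 6.83
tcp_pos: [0.4601, 0.3706, 0.0616]
orientation: [-0.105, 0.807, -0.576, 0.077]
wrist_force: [-0.3, 0.0, -0.8]
finger_gap: 0.0301
grip_force: 0.0
```

Run:
```python
from h import *
bay('c'); chain([pose('c',(-76,0,9),90)])
```

```text
t 6.83 bay [-80.   -1.5   6. ] eul zyx [90.   0.3  0.1] F [-0.5  0.1 -0.7] gap 30.1 grip 0.0 j [ 0.58  0.28 -0.48  0.55 -0.07 -1.33]
shift [-1.5, -4.0, -3.0] turn [0.001, -0.004, -0.0] rows 0.1 world [0.463, 0.373, 0.066]
```

>>> step_arm(moves=[[[-1.5,-3,-3],[0,0,0],30],[[-1.5,-3,-3],[0,0,0],6],[[-1.5,-3,-3],[0,0,0],6],[[-1.5,-3,-3],[0,0,0],6],[[-1.5,-3,-3],[0,0,0],6],[[-1.5,-3,-3],[0,0,0],6],[[-1.5,-3,-3],[0,0,0],6]], grip_force=80)

```text
clock: 7.42
tcp_pos: [0.4624, 0.3734, 0.068]
orientation: [-0.106, 0.807, -0.576, 0.078]
wrist_force: [-2.4, 0.4, 5.3]
finger_gap: 0.008
grip_force: 79.1
```

Run:
```python
from h import *
bay('c')
```

```text
t 7.42 bay [-75.4   0.4  11.4] eul zyx [90.   0.2 -0.2] F [-0.7  1.2  5.7] gap 8.0 grip 79.1 j [ 0.58  0.28 -0.47  0.57 -0.07 -1.33]
```

```bash
cat >> h.py <<'E'
HX,HY,HZ=-76,0.4,11.4     # TCP in cover frame (grasp)
def cov(b,th,s,h,dy=0):
    c,n=np.cos(np.radians(th)),np.sin(np.radians(th))
    return (OFF[b][0]+HX*c+HZ*n+s, OFF[b][1]+HY+dy, OFF[b][2]-HX*n+HZ*c+h)
OFF={'c':(.6,0,0),'o':(0,0,0)}
def rows(b,L,start=None):
    p,T=start or cur()
    for th,s,h in L:
        w,U=pose(b,cov(b,th,s,h),90,th)
        print(np.round(T.T@(w-p)*1e3,1).tolist(),np.round(R.from_matrix(T.T@U).as_rotvec(),3).tolist(),(th,s,h))
E
python3 - <<'E'
from h import *
s=lambda t:max(0,11*np.sin(np.radians(t))-1.3*np.cos(np.radians(t)))+.7
rows('c',[(t,s(t),1) for t in (5,11,17,23)]); print()
rows('c',[(t,s(t),1) for t in (29,35,40)],pose('c',cov('c',23,s(23),1),90,23)); print()
rows('c',[(40,6.8,9.5),(40,3.5,13),(40,1.5,15),(40,-5,17),(40,-25,20)],pose('c',cov('c',40,6.8,1),90,40))
E
```

```text
[0.1, -2.0, -7.6] [-0.09, -0.003, -0.0] (5, 0.7, 1)
[0.1, -5.1, -15.3] [-0.195, -0.003, -0.0] (11, np.float64(1.5227836106600294), 1)
[0.1, -9.4, -22.7] [-0.299, -0.003, -0.0] (17, np.float64(2.672892569198158), 1)
[0.1, -14.4, -29.8] [-0.404, -0.003, -0.001] (23, np.float64(3.8013861038938392), 1)

[0.0, -2.6, -8.3] [-0.105, 0.0, 0.0] (29, np.float64(4.895900203428494), 1)
[0.0, -6.0, -16.4] [-0.209, 0.0, 0.0] (35, np.float64(5.9444431422858175), 1)
[0.0, -9.4, -22.9] [-0.297, 0.0, -0.0] (40, np.float64(6.77480593049726), 1)

[-0.0, 5.5, -6.5] [0.0, 0.0, 0.0] (40, 6.8, 9.5)
[-0.0, 10.2, -7.1] [0.0, 0.0, 0.0] (40, 3.5, 13)
[-0.0, 13.1, -7.3] [0.0, 0.0, 0.0] (40, 1.5, 15)
[-0.0, 19.3, -4.7] [0.0, 0.0, 0.0] (40, -5, 17)
[0.0, 36.6, 5.9] [0.0, 0.0, 0.0] (40, -25, 20)
```

>>> step_arm(moves=[[[0,-2,-7.6],[-0.09,0,0],6],[[0,-3.5,-11.5],[-0.14,0,0],6],[[0,-5.1,-15.3],[-0.195,0,0],6],[[0,-9.4,-22.7],[-0.3,0,0],6],[[0,-14.4,-29.8],[-0.404,0,0],6],[[0,-14.4,-29.8],[-0.404,0,0],6]])

```text
clock: 7.92
tcp_pos: [0.4704, 0.3752, 0.0984]
orientation: [0.062, 0.811, -0.581, -0.041]
wrist_force: [-3.3, -1.7, 6.4]
finger_gap: 0.0083
grip_force: 82.7
```

Run:
```python
from h import *
bay('c'); print(cov('c',23,3.8,1))
rows('c',[(29,4.9,1),(35,6,1),(40,6.8,1)])
```

```text
t 7.92 bay [-59.6  -0.5  38.6] eul zyx [89.9  0.3 23.5] F [-1.9 -0.5  7.1] gap 8.3 grip 82.7 j [ 0.53  0.55  0.07  1.23  0.02 -1.37]
(np.float64(-61.10403399760776), 0.4, np.float64(41.18932109454263))
[-0.9, -0.2, -10.1] [-0.096, -0.004, -0.004] (29, 4.9, 1)
[-0.8, -3.5, -18.2] [-0.201, -0.004, -0.004] (35, 6, 1)
[-0.8, -6.8, -24.7] [-0.288, -0.004, -0.004] (40, 6.8, 1)
```

>>> step_arm(moves=[[[0,0,-5],[-0.05,0,0],6],[[0,-0.2,-10],[-0.096,0,0],6],[[0,-3.5,-18],[-0.2,0,0],6],[[0,-6.8,-24.7],[-0.288,0,0],6],[[0,-6.8,-24.7],[-0.288,0,0],6],[[0,-6.8,-24.7],[-0.288,0,0],6]])

```text
clock: 8.42
tcp_pos: [0.4785, 0.3784, 0.1197]
orientation: [0.175, 0.794, -0.569, -0.122]
wrist_force: [0.5, -0.0, -3.0]
finger_gap: 0.0081
grip_force: 81.4
```

Run:
```python
from h import *
import cv2
bay('c'); print(cov('c',40,6.8,1))
rows('c',[(40,6.8,9.5),(40,3.5,13),(40,1.5,15),(40,-5,17),(40,-25,20)])
s=imaging.read_camera('side')[160:310,130:280,::-1]
cv2.imwrite('pics/c3.png',cv2.resize(s,(600,600),interpolation=2))
```

```text
t 8.42 bay [-45.7  -0.1  57. ] eul zyx [90.   0.3 39.6] F [-0.3 -0.2 -3. ] gap 8.1 grip 81.4 j [ 0.5   0.81  0.51  1.69  0.07 -1.41]
(np.float64(-43.49159892661579), 0.4, np.float64(58.58476498773333))
[-0.4, 4.7, -9.2] [-0.007, -0.004, -0.004] (40, 6.8, 9.5)
[-0.4, 9.5, -9.8] [-0.007, -0.004, -0.004] (40, 3.5, 13)
[-0.4, 12.3, -10.1] [-0.007, -0.004, -0.004] (40, 1.5, 15)
[-0.4, 18.6, -7.5] [-0.007, -0.004, -0.004] (40, -5, 17)
[-0.4, 35.9, 3.0] [-0.007, -0.004, -0.004] (40, -25, 20)
```

View pics/c3.png

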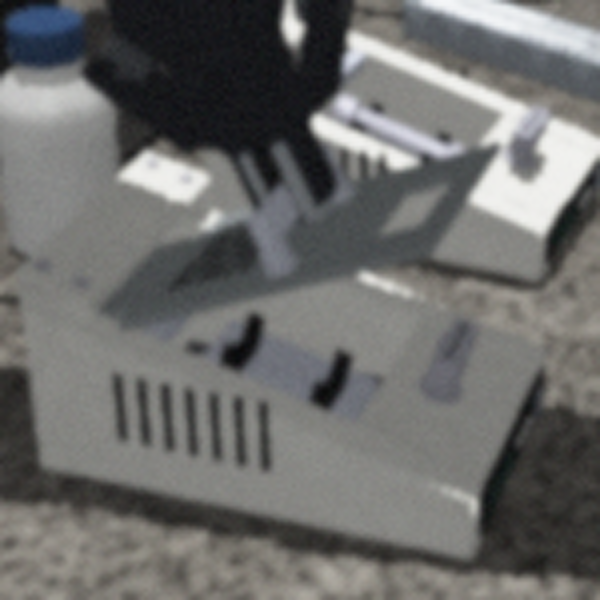

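The cover is tilted to about 40° with its tongue still under the hood. The force reads only the cover's weight (-3 N), so it is hanging free. Next I'll lift the nibs out.

>>> step_arm(moves=[[[0,4.7,-9.2],[0,0,0],6],[[0,4.7,-9.2],[0,0,0],6],[[0,7,-9.5],[0,0,0],6],[[0,9.5,-9.8],[0,0,0],6],[[0,12.3,-10],[0,0,0],6],[[0,12.3,-10],[0,0,0],6],[[0,12.3,-10],[0,0,0],6]])

```text
clock: 9.05
tcp_pos: [0.4704, 0.3761, 0.1381]
orientation: [0.174, 0.795, -0.568, -0.122]
wrist_force: [-0.6, 0.4, -2.9]
finger_gap: 0.008
grip_force: 81.3
```

Run:
```python
from h import *
bay('c'); print(cov('c',40,1.5,15))
rows('c',[(40,1,16),(40,-5,17),(40,-25,20),(40,-40,60)])
```

```text
t 9.05 bay [-49.1   0.4  76.9] eul zyx [90.   0.2 39.6] F [-1.1  0.6 -2.7] gap 8.0 grip 81.3 j [ 0.51  0.78  0.5   1.71  0.07 -1.41]
(np.float64(-48.791598926615784), 0.4, np.float64(72.58476498773334))
[0.0, -2.0, 2.7] [-0.008, -0.003, -0.003] (40, 1, 16)
[0.0, 3.3, 5.7] [-0.008, -0.003, -0.003] (40, -5, 17)
[0.0, 20.6, 16.2] [-0.008, -0.003, -0.003] (40, -25, 20)
[0.2, 57.6, -5.1] [-0.008, -0.003, -0.003] (40, -40, 60)
```

>>> step_arm(moves=[[[0,3.3,5],[0,0,0],6],[[0,12,11],[0,0,0],6],[[0,20,15],[0,0,0],6],[[0,58,-5],[0,0,0],6],[[0,58,-5],[0,0,0],6],[[0,58,-5],[0,0,0],6],[[0,58,-5],[0,0,0],6]])

```text
clock: 9.63
tcp_pos: [0.4237, 0.3603, 0.1665]
orientation: [0.173, 0.795, -0.569, -0.122]
wrist_force: [-0.3, -0.3, -3.8]
finger_gap: 0.0079
grip_force: 81.5
```

Run:
```python
from h import *
bay('c')
w=[pose('c',cov('c',40,-60,130),90,40),pose('o',cov('o',40,-60,130),90,40),pose('o',cov('o',40,-30,40),90,40)]
chain(w)
```

```text
t 9.63 bay [-89.4   0.7 117.1] eul zyx [90.   0.2 39.4] F [-1.4 -0.2 -3.6] gap 7.9 grip 81.5 j [ 0.52  0.66  0.35  1.68  0.07 -1.4 ]
shift [0.5, 60.9, -41.2] turn [-0.01, -0.003, -0.002] rows 1.8 world [0.387, 0.348, 0.229]
shift [224.5, -23.4, -10.2] turn [0.0, -0.023, 0.049] rows 5.4 world [0.484, 0.144, 0.228]
shift [-0.0, -80.8, 49.7] turn [0.0, 0.0, 0.0] rows 2.3 world [0.535, 0.158, 0.149]
```

>>> step_arm(moves=[[[0,61,-41],[0,0,0],6],[[0,61,-41],[0,0,0],6],[[0,61,-41],[0,0,0],6]])

```text
clock: 9.88
tcp_pos: [0.3858, 0.3479, 0.2331]
orientation: [0.173, 0.795, -0.568, -0.122]
wrist_force: [0.2, 0.2, -2.3]
finger_gap: 0.0082
grip_force: 81.5
```

>>> step_arm(moves=[[[224,-23,-10],[0,-0.023,0.049],6],[[224,-23,-10],[0,-0.023,0.049],6],[[224,-23,-10],[0,-0.023,0.049],6],[[224,-23,-10],[0,-0.023,0.049],6],[[224,-23,-10],[0,-0.023,0.049],6],[[224,-23,-10],[0,-0.023,0.049],6],[[224,-23,-10],[0,-0.023,0.049],6],[[224,-23,-10],[0,-0.023,0.049],6]])

```text
clock: 10.55
tcp_pos: [0.4838, 0.1428, 0.2278]
orientation: [0.171, 0.778, -0.591, -0.128]
wrist_force: [-0.9, 0.2, -3.4]
finger_gap: 0.0082
grip_force: 81.4
```

```bash
cat > edge.py <<'E'
from h import *
from scipy.ndimage import map_coordinates, gaussian_filter
bay('o')
IM={n:gaussian_filter(np.load(f"pics/{n}0.npy").astype(float).mean(2),.7) for n in('top','side')}
E={'top':[((50,55,17),(50,-55,17)),((48,60,17),(20,60,17)),((48,-60,17),(20,-60,17)),((-5,60,0),(-150,60,0)),((-5,-60,0),(-150,-60,0)),((-158,55,0),(-158,-55,0))],
   'side':[((-5,60,0),(-150,60,0)),((-40,-60,0),(-150,-60,0)),((-158,55,0),(-158,-55,0)),((48,60,17),(20,60,17)),((50,55,17),(50,-55,17))]}
def fit(q,cams,N=15):
    q=np.array(q)
    for it in range(6):
        A=[];bb=[]
        for n in cams:
            for e,(a,b) in enumerate(E[n]):
                P=np.linspace(a,b,N)/1e3; f=lambda q:proj(P@bayR(q[3]).T+q[:3],n); u=f(q)
                t=(u[-1]-u[0])/np.linalg.norm(u[-1]-u[0]); nv=np.array([-t[1],t[0]])
                k=np.arange(-4,4.01,.25); S=u[:,None]+k[None,:,None]*nv
                v=map_coordinates(IM[n],[S[...,1],S[...,0]],order=1); g=np.abs(np.gradient(v,axis=1)); 
                m=np.median(g,0); o=k[np.argmax(m)]; w=np.exp(-((k-o)/1.)**2)*m; o=(w*k).sum()/w.sum()
                J=np.array([((f(q+d)-u)@nv).mean()/1e-4 for d in np.eye(4)*1e-4]); A.append(J); bb.append(o)
        A=np.array(A);bb=np.array(bb); Z=A[:,[0,1,3]]
        wt=1/np.maximum(1,np.abs(bb)/1.0); dq=np.linalg.lstsq(Z*wt[:,None],bb*wt,rcond=None)[0]; q[[0,1,3]]+=dq
    return q,np.round(bb-Z@dq,2)
for c in (('top',),('top','side')):
    print('c',*fit([.5348,.3978,.077,.331],c)); print('o',*fit([.635,.1857,.077,.277],c))
E
python3 edge.py
```

```text
t 10.55 bay [-1.119e+02 -1.000e-01  1.872e+02] eul zyx [89.8  0.2 39.6] F [-1.6  0.5 -3.1] gap 8.2 grip 81.4 j [ 0.16  0.55  0.3   1.75 -0.05 -1.67]
c [0.53586044 0.39963463 0.077      0.332853  ] [-0.86 -0.13  0.15 -0.28  0.26  0.88]
o [0.63789011 0.18734149 0.077      0.26552286] [-0.76 -0.21  0.21 -0.36  0.37  0.78]
c [0.53511832 0.39897168 0.077      0.34232062] [-1.27 -0.22  0.2   0.05  0.59  0.48 -0.19 -0.52  1.99  0.02 -0.54]
o [0.63707906 0.18708345 0.077      0.27257904] [-0.97 -0.21  0.07 -0.08  0.51  0.54 -0.24 -0.5   2.04  0.24 -0.46]
```

```bash
sed -i "s/'o':\[.6343,.1857,.0760,.277\]/'o':[.6367,.1860,.0765,.271]/; s/'c':\[.5342,.3976,.0765,.331\]/'c':[.5342,.3976,.0765,.333]/" h.py
python3 - <<'E'
from h import *
bay('o'); rows('o',[(40,-40,60),(40,-25,24)])
E
```

```text
t 10.55 bay [-114.3   -0.7  187.3] eul zyx [90.1  0.1 39.6] F [-1.6  0.5 -3.1] gap 8.2 grip 81.4 j [ 0.16  0.55  0.3   1.75 -0.05 -1.67]
[-1.2, -62.5, 38.8] [-0.007, -0.003, -0.0] (40, -40, 60)
[-1.3, -97.0, 57.0] [-0.007, -0.003, -0.0] (40, -25, 24)
```

>>> step_arm(moves=[[[-1,-62,39],[-0.007,0,0],6],[[-1,-62,39],[-0.007,0,0],6],[[-1,-97,57],[-0.007,0,0],6],[[-1,-97,57],[-0.007,0,0],6],[[-1,-97,57],[-0.007,0,0],6],[[-1,-97,57],[-0.007,0,0],6],[[-1,-97,57],[-0.007,0,0],6],[[-1,-97,57],[-0.007,0,0],6]])

```text
clock: 11.22
tcp_pos: [0.5448, 0.1625, 0.1399]
orientation: [0.172, 0.779, -0.589, -0.128]
wrist_force: [0.5, -0.3, -2.6]
finger_gap: 0.0082
grip_force: 81.4
```

Run:
```python
from h import *
import cv2
bay('o'); print(cov('o',40,-25,24)); rows('o',[(40,-5,16.5),(40,0,15.5)])
s=imaging.read_camera('side')[140:260,170:290,::-1]
cv2.imwrite('pics/c4.png',cv2.resize(s,(600,600),interpolation=2))
```

```text
t 11.22 bay [-75.2   2.   85.7] eul zyx [90.3  0.1 39.7] F [-0.3 -0.4 -2.6] gap 8.2 grip 81.4 j [ 0.17  0.72  0.39  1.67 -0.05 -1.66]
(np.float64(-75.89159892661579), 0.4, np.float64(81.58476498773334))
[1.7, -22.3, -3.4] [-0.005, -0.006, 0.003] (40, -5, 16.5)
[1.7, -26.8, -5.8] [-0.005, -0.006, 0.003] (40, 0, 15.5)
```

View pics/c4.png

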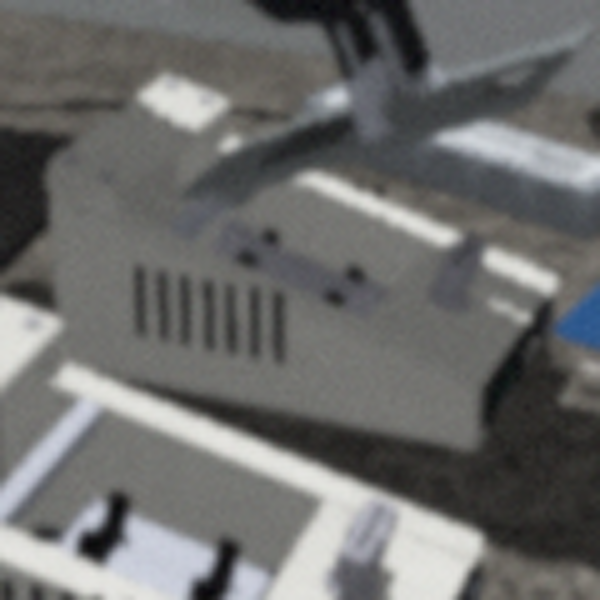

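The cover is square over the open bay with its upper end just before the hood. Next I'll bring it in to the mouth of the hood.

>>> step_arm(moves=[[[1.5,-12,-1.5],[-0.005,-0.006,0],6],[[1.5,-22,-3.4],[-0.005,-0.006,0],6],[[1.5,-22,-3.4],[-0.005,-0.006,0],6],[[1.5,-22,-3.4],[-0.005,-0.006,0],6],[[1.5,-22,-3.4],[-0.005,-0.006,0],6],[[1.5,-22,-3.4],[-0.005,-0.006,0],6]])

```text
clock: 11.77
tcp_pos: [0.5653, 0.1664, 0.1318]
orientation: [0.173, 0.778, -0.59, -0.133]
wrist_force: [0.2, -0.2, -2.8]
finger_gap: 0.0084
grip_force: 81.4
```

Run:
```python
from h import *
bay('o'); print(cov('o',40,-5,16.5)); rows('o',[(40,-5,16.5),(40,0,15.5),(40,2.5,14.5),(40,5,13.4)])
```

```text
t 11.77 bay [-57.2   0.3  72.6] eul zyx [90.1 -0.1 40.2] F [-0.6 -0.2 -2.7] gap 8.4 grip 81.4 j [ 0.17  0.78  0.47  1.7  -0.04 -1.66]
(np.float64(-55.891598926615785), 0.4, np.float64(74.08476498773334))
[-0.1, -0.1, -2.0] [0.004, 0.001, 0.003] (40, -5, 16.5)
[-0.1, -4.5, -4.5] [0.004, 0.001, 0.003] (40, 0, 15.5)
[-0.1, -7.1, -5.3] [0.004, 0.001, 0.003] (40, 2.5, 14.5)
[-0.1, -9.7, -6.1] [0.004, 0.001, 0.003] (40, 5, 13.4)
```

```bash
cat >> h.py <<'E'
def avg(b,n=6):
    q=BAY[b]; B=bayR(q[3]); X=[];Q=[]
    for i in range(n):
        imaging.read_camera('side'); p,T=cur(); X.append(B.T@(p-q[:3])*1e3); Q.append(T)
    Tm=R.from_matrix(Q).mean().as_matrix(); m=np.mean(X,0)
    print('mean',m.round(2),'std',np.std(X,0).round(2),np.array(X)[:,2].round(1)); bay(b)
    return np.array(q[:3])+B@m/1e3,Tm
E
python3 - <<'E'
from h import *
st=avg('o'); rows('o',[(40,-5,16.5),(40,0,15.5),(40,2.5,14.5),(40,5,13.4),(40,8,10.5)],st)
E
```

```text
mean [-57.21   0.27  72.09] std [0.04 0.02 0.22] [72.4 72.3 72.1 72.  71.9 71.8]
t 12.07 bay [-57.2   0.2  71.8] eul zyx [90.1 -0.1 40.2] F [-0.1 -0.  -2.6] gap 8.0 grip 81.4 j [ 0.17  0.78  0.47  1.7  -0.04 -1.66]
[-0.1, 0.3, -2.4] [0.004, 0.001, 0.003] (40, -5, 16.5)
[-0.1, -4.2, -4.8] [0.004, 0.001, 0.003] (40, 0, 15.5)
[-0.1, -6.7, -5.7] [0.004, 0.001, 0.003] (40, 2.5, 14.5)
[-0.1, -9.4, -6.5] [0.004, 0.001, 0.003] (40, 5, 13.4)
[-0.1, -13.5, -6.2] [0.004, 0.001, 0.003] (40, 8, 10.5)
```

>>> step_arm(moves=[[[0,0.3,-2.6],[0,0,0],6],[[0,-4.2,-5],[0,0,0],6],[[0,-4.2,-5],[0,0,0],6],[[0,-6.7,-6],[0,0,0],6],[[0,-6.7,-6],[0,0,0],6],[[0,-6.7,-6],[0,0,0],6],[[0,-6.7,-6],[0,0,0],6],[[0,-6.7,-6],[0,0,0],6]])

```text
clock: 12.73
tcp_pos: [0.5739, 0.1688, 0.1334]
orientation: [0.174, 0.778, -0.589, -0.133]
wrist_force: [0.3, 0.1, -2.4]
finger_gap: 0.0081
grip_force: 81.4
```

Run:
```python
from h import *
bay('o'); print(cov('o',40,2.5,14.5)); rows('o',[(40,5,13.4),(40,8,10.5),(40,8,4),(40,8,2)])
```

```text
t 12.73 bay [-48.2   0.3  71.8] eul zyx [90.1 -0.1 40.3] F [-0.3 -0.  -2.4] gap 8.1 grip 81.4 j [ 0.17  0.8   0.52  1.73 -0.04 -1.66]
(np.float64(-48.391598926615785), 0.4, np.float64(72.08476498773334))
[-0.1, -2.3, -0.9] [0.004, 0.001, 0.003] (40, 5, 13.4)
[-0.1, -6.5, -0.6] [0.004, 0.001, 0.003] (40, 8, 10.5)
[-0.1, -10.7, 4.4] [0.004, 0.001, 0.003] (40, 8, 4)
[-0.1, -12.0, 5.9] [0.004, 0.001, 0.003] (40, 8, 2)
```

On plan and free of contact, so I'll go on in and down.

>>> step_arm(moves=[[[0,-2.3,-0.9],[0,0,0],6],[[0,-4.5,-0.8],[0,0,0],6],[[0,-6.5,-0.6],[0,0,0],6],[[0,-6.5,-0.6],[0,0,0],6],[[0,-6.5,-0.6],[0,0,0],6],[[0,-6.5,-0.6],[0,0,0],6]])

```text
clock: 13.23
tcp_pos: [0.5798, 0.1705, 0.1311]
orientation: [0.174, 0.778, -0.589, -0.133]
wrist_force: [-0.6, -0.3, -2.6]
finger_gap: 0.0079
grip_force: 81.4
```

Run:
```python
from h import *
bay('o'); print(cov('o',40,8,10.5)); rows('o',[(40,8,8),(40,8,4),(40,8,2)])
```

```text
t 13.23 bay [-42.8   0.3  68. ] eul zyx [90.1 -0.1 40.3] F [-1.3 -0.1 -2.4] gap 7.9 grip 81.4 j [ 0.17  0.82  0.54  1.73 -0.04 -1.66]
(np.float64(-42.891598926615785), 0.4, np.float64(68.08476498773334))
[-0.1, -1.5, 1.9] [0.004, 0.001, 0.003] (40, 8, 8)
[-0.1, -4.1, 5.0] [0.004, 0.001, 0.003] (40, 8, 4)
[-0.1, -5.4, 6.5] [0.004, 0.001, 0.003] (40, 8, 2)
```

>>> step_arm(moves=[[[0,-1.5,1.9],[0,0,0],6],[[0,-3,3.5],[0,0,0],6],[[0,-4.1,5],[0,0,0],6],[[0,-5.4,6.5],[0,0,0],6],[[0,-5.4,6.5],[0,0,0],6],[[0,-5.4,6.5],[0,0,0],6],[[0,-5.4,6.5],[0,0,0],6]])

```text
clock: 13.82
tcp_pos: [0.5819, 0.1711, 0.1231]
orientation: [0.174, 0.778, -0.589, -0.133]
wrist_force: [0.6, 0.1, -2.4]
finger_gap: 0.0083
grip_force: 81.4
```

Run:
```python
from h import *
bay('o'); print(cov('o',40,8,2))
s=lambda t:max(0,11*np.sin(np.radians(t))-1.3*np.cos(np.radians(t)))+.3+1.4*max(0,t-12)/28
rows('o',[(t,s(t),1.5) for t in (37,33,29,25,21,18)])
```

```text
t 13.82 bay [-42.8   0.3  59.7] eul zyx [90.1 -0.1 40.2] F [-0.  -0.1 -2.5] gap 8.3 grip 81.4 j [ 0.17  0.83  0.54  1.72 -0.04 -1.66]
(np.float64(-42.891598926615785), 0.4, np.float64(59.58476498773333))
[-0.1, 0.8, 5.0] [0.057, 0.001, 0.003] (37, np.float64(7.13173909161105), 1.5)
[-0.1, 1.8, 11.0] [0.126, 0.001, 0.003] (33, np.float64(6.250757646836247), 1.5)
[-0.1, 2.4, 16.9] [0.196, 0.001, 0.003] (29, np.float64(5.345900203428493), 1.5)
[-0.1, 2.7, 22.9] [0.266, 0.001, 0.003] (25, np.float64(4.420600756000049), 1.5)
[-0.1, 2.6, 28.8] [0.336, 0.001, 0.003] (21, np.float64(3.47839289055194), 1.5)
[-0.1, 2.3, 33.2] [0.388, 0.001, 0.003] (18, np.float64(2.7628134669407216), 1.5)
```

>>> step_arm(moves=[[[0,0.8,5],[0.057,0,0],6],[[0,1.8,11],[0.126,0,0],6],[[0,2.4,17],[0.196,0,0],6],[[0,2.7,22.9],[0.266,0,0],6],[[0,2.6,28.8],[0.336,0,0],6],[[0,2.3,33.2],[0.388,0,0],6],[[0,2.3,33.2],[0.388,0,0],6],[[0,2.3,33.2],[0.388,0,0],6]])

```text
clock: 14.48
tcp_pos: [0.5655, 0.1665, 0.0951]
orientation: [0.021, 0.796, -0.604, -0.017]
wrist_force: [0.6, -0.3, -3.1]
finger_gap: 0.0078
grip_force: 81.4
```

Run:
```python
from h import *
import cv2
bay('o'); print(cov('o',18,2.8,1.5))
s=lambda t:max(0,11*np.sin(np.radians(t))-1.3*np.cos(np.radians(t)))+.3+1.4*max(0,t-12)/28
rows('o',[(t,s(t),1.) for t in (15,12,9,6,3)])
a=imaging.read_camera('side')[140:260,170:290,::-1]; b=imaging.read_camera('top')[140:220,215:295,::-1]
cv2.imwrite('pics/c5.png',np.hstack([cv2.resize(a,(400,400),interpolation=2),cv2.resize(b,(400,400),interpolation=2)]))
```

```text
t 14.48 bay [-66.5   0.3  37. ] eul zyx [90.1 -0.1 18. ] F [-0.4 -0.5 -3.1] gap 7.8 grip 81.4 j [ 0.15  0.46 -0.09  1.08 -0.   -1.69]
(np.float64(-65.95750150255726), 0.4, np.float64(35.82733585826075))
[-0.1, 0.2, 5.7] [0.053, 0.002, 0.002] (15, np.float64(2.041305921951939), 1.0)
[-0.1, 1.1, 9.9] [0.106, 0.002, 0.002] (12, np.float64(1.3154367180414053), 1.0)
[-0.1, 1.8, 14.1] [0.158, 0.002, 0.002] (9, np.float64(0.7367842726688605), 1.0)
[-0.1, 2.0, 18.3] [0.21, 0.002, 0.002] (6, 0.3, 1.0)
[-0.1, 1.7, 22.3] [0.263, 0.002, 0.002] (3, 0.3, 1.0)
```

View pics/c5.png

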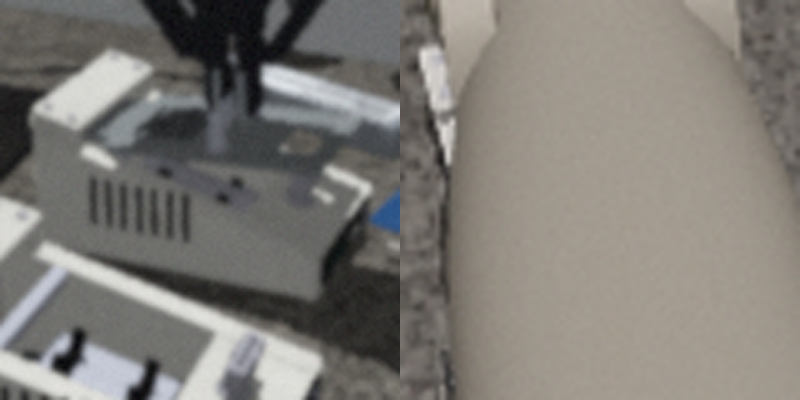

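The tongue is under the hood, and the stud (about (300,190) in the side half) sits under the hole. The arm blocks the top view. I'll continue lowering the cover.

>>> step_arm(moves=[[[0,0.2,5.7],[0.053,0,0],6],[[0,1.1,9.9],[0.106,0,0],6],[[0,1.8,14.1],[0.158,0,0],6],[[0,1.8,14.1],[0.158,0,0],6],[[0,1.8,14.1],[0.158,0,0],6]])

```text
clock: 15.0
tcp_pos: [0.5632, 0.166, 0.0801]
orientation: [-0.041, 0.796, -0.604, 0.03]
wrist_force: [-2.3, 0.5, 0.5]
finger_gap: 0.0082
grip_force: 81.7
```

Run:
```python
from h import *
bay('o'); print(cov('o',9,.74,1))
rows('o',[(6,.3,1.),(3,.3,.7),(0,.3,0.3)])
```

```text
t 15.0 bay [-72.7   0.4  23.2] eul zyx [90.1 -0.2  9.1] F [-1.8  1.1  1. ] gap 8.2 grip 81.7 j [ 0.14  0.35 -0.3   0.82  0.02 -1.7 ]
(np.float64(-72.54096098377185), 0.4, np.float64(24.148666425842116))
[0.0, 1.0, 3.1] [0.055, 0.003, 0.002] (6, 0.3, 1.0)
[0.0, 1.2, 7.4] [0.107, 0.003, 0.002] (3, 0.3, 0.7)
[0.0, 1.2, 11.8] [0.16, 0.003, 0.002] (0, 0.3, 0.3)
```

>>> step_arm(moves=[[[0,1,2.5],[0.055,0,0],6],[[0,1.2,6.5],[0.107,0,0],6],[[0,1.2,6.5],[0.107,0,0],6],[[0,1.2,6.5],[0.107,0,0],6]])

```text
clock: 15.33
tcp_pos: [0.563, 0.1659, 0.0731]
orientation: [-0.084, 0.792, -0.601, 0.062]
wrist_force: [-0.0, 0.8, -2.5]
finger_gap: 0.008
grip_force: 81.4
```

Run:
```python
from h import *
bay('o'); print(cov('o',3,.3,.7)); print(telemetry.get_state()['ft_torque'])
rows('o',[(0,.3,0)])
```

```text
t 15.33 bay [-74.6   0.4  16.5] eul zyx [90.1 -0.2  3. ] F [-0.5  0.8 -2.5] gap 8.0 grip 81.4 j [ 0.13  0.28 -0.43  0.65  0.03 -1.71]
(np.float64(-74.99921474017805), 0.4, np.float64(16.061909370665873))
[-0.09734341  0.28376687  0.01322386]
[-0.0, 0.8, 5.2] [0.053, 0.003, 0.001] (0, 0.3, 0)
```

>>> step_arm(moves=[[[0,0.8,2.5],[0.025,0,0],6],[[0,0.8,5.2],[0.053,0,0],6],[[0,0.8,5.2],[0.053,0,0],6],[[0,0.8,5.2],[0.053,0,0],6],[[0,0.8,5.2],[0.053,0,0],6]])

```text
clock: 15.75
tcp_pos: [0.5648, 0.1662, 0.0688]
orientation: [-0.106, 0.79, -0.599, 0.079]
wrist_force: [0.6, -0.1, -0.6]
finger_gap: 0.0081
grip_force: 81.7
```

Run:
```python
from h import *
bay('o'); print(telemetry.get_state()['ft_torque'])
```

```text
t 15.75 bay [-74.    0.1  11.9] eul zyx [90.1 -0.1 -0.2] F [ 0.4 -0.3 -0.7] gap 8.1 grip 81.7 j [ 0.13  0.26 -0.5   0.55  0.04 -1.71]
[-0.19230649  0.16107945 -0.04545659]
```

>>> step_arm(moves=[[[0,1,0.6],[0,0,0],6],[[0,2,1],[0,0,0],6],[[0,2,1],[0,0,0],6],[[0,2,1],[0,0,0],6]])

```text
clock: 16.08
tcp_pos: [0.5642, 0.166, 0.0684]
orientation: [-0.107, 0.79, -0.599, 0.081]
wrist_force: [2.7, 1.2, 5.3]
finger_gap: 0.0079
grip_force: 82.4
```

Run:
```python
from h import *
bay('o'); print(telemetry.get_state()['ft_torque'])
```

```text
t 16.08 bay [-74.8   0.1  11.6] eul zyx [90.1 -0.1 -0.4] F [4.2 0.4 4.3] gap 7.9 grip 82.4 j [ 0.13  0.25 -0.51  0.54  0.04 -1.71]
[-0.02416813 -0.4046126   0.07883697]
```

The cover is seated: height 11.6 mm against 11.4 mm when home on the other heater, with light contact only. Now I'll let go of the handle and move above the stud.

>>> step_arm(moves=[[[0,0,0],[0,0,0],26],[[0,0,0],[0,0,0],26],[[0,0,0],[0,0,0],26],[[0,0,-15],[0,0,0],28],[[0,0,-45],[0,0,0],30],[[0,0,-45],[0,0,0],30],[[0,0,-45],[0,0,0],30]], grip_force=30)

```text
clock: 16.67
tcp_pos: [0.5512, 0.1624, 0.1114]
orientation: [-0.107, 0.79, -0.599, 0.08]
wrist_force: [0.0, -0.2, -0.1]
finger_gap: 0.0301
grip_force: 0.0
```

Run:
```python
from h import *
import cv2
bay('o'); chain([pose('o',(-124,0,56),90),pose('o',(-124,0,16),90)])
a=imaging.read_camera('side')[150:250,190:290,::-1]
cv2.imwrite('pics/c6.png',cv2.resize(a,(600,600),interpolation=2))
```

```text
t 16.67 bay [-76.6   0.1  56.7] eul zyx [90.1 -0.1 -0.3] F [-0.  -0.2 -0.1] gap 30.1 grip 0.0 j [ 0.13  0.18 -0.48  0.65  0.04 -1.71]
shift [0.1, 47.4, 0.4] turn [-0.006, 0.002, 0.002] rows 1.1 world [0.507, 0.15, 0.098]
shift [0.0, -0.0, 40.0] turn [0.0, 0.0, 0.0] rows 1.0 world [0.517, 0.153, 0.06]
```

View pics/c6.png

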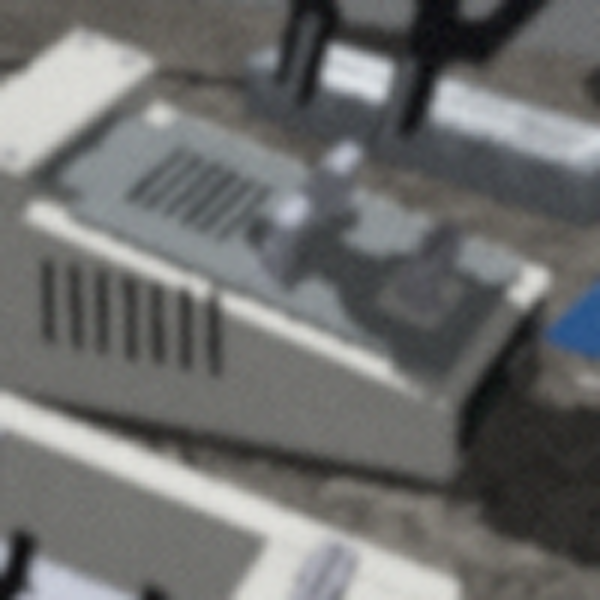

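The cover lies flat with the stud standing through its hole at about (425,270). Now I'll grip the stud.

>>> step_arm(moves=[[[0,47,0],[0,0,0],30],[[0,47,0],[0,0,0],30],[[0,47,20],[0,0,0],30],[[0,47,38],[0,0,0],30],[[0,47,38],[0,0,0],30],[[0,47,38],[0,0,0],30],[[0,47,38],[0,0,0],30]])

```text
clock: 17.3
tcp_pos: [0.5161, 0.1529, 0.0609]
orientation: [-0.106, 0.79, -0.599, 0.079]
wrist_force: [0.7, 0.5, -0.6]
finger_gap: 0.0301
grip_force: 0.0
```

Run:
```python
from h import *
bay('o'); chain([pose('o',(-124,0,15),90)])
```

```text
t 17.3 bay [-124.8    0.3   17.2] eul zyx [90.1 -0.2 -0.1] F [ 0.7  0.3 -0.8] gap 30.1 grip 0.0 j [ 0.11  0.18 -0.63  0.5   0.04 -1.72]
shift [0.4, -0.8, 2.2] turn [-0.002, 0.003, 0.002] rows 0.1 world [0.518, 0.153, 0.059]
```

>>> step_arm(moves=[[[0,-0.8,2],[0,0,0],30],[[0,-0.8,2],[0,0,0],8],[[0,-0.8,2],[0,0,0],8],[[0,-0.8,2],[0,0,0],8],[[0,-0.8,2],[0,0,0],8],[[0,-0.8,2],[0,0,0],8],[[0,-0.8,2],[0,0,0],8]], grip_force=30)

```text
clock: 17.88
tcp_pos: [0.5168, 0.1529, 0.0592]
orientation: [-0.105, 0.79, -0.599, 0.079]
wrist_force: [-5.3, -2.9, 3.0]
finger_gap: 0.011
grip_force: 34.4
```

Run:
```python
from h import *
bay('o')
```

```text
t 17.88 bay [-124.7    0.2   15.5] eul zyx [90.1 -0.1 -0.1] F [-5.  -1.4  4.4] gap 11.0 grip 34.4 j [ 0.11  0.18 -0.63  0.5   0.04 -1.72]
```

>>> step_arm(moves=[[[0,0.5,2],[0,0,0],8],[[0,0.5,5],[0,0,0],8],[[0,0.5,7.5],[0,0,0],8],[[0,0.5,7.5],[0,0,0],8],[[0,0.5,7.5],[0,0,0],8]], grip_force=50)

```text
clock: 18.3
tcp_pos: [0.5184, 0.1533, 0.0531]
orientation: [-0.106, 0.79, -0.599, 0.079]
wrist_force: [-11.2, -3.7, 14.6]
finger_gap: 0.0104
grip_force: 54.5
```

Run:
```python
from h import *
bay('o')
```

```text
t 18.3 bay [-124.6    0.2    9.2] eul zyx [90.1 -0.1 -0.2] F [-7.6 -0.6 17.2] gap 10.4 grip 54.5 j [ 0.12  0.19 -0.63  0.48  0.04 -1.72]
```

>>> step_arm(moves=[[[0,0.6,0.5],[0,0,0],8],[[0,0.6,0.5],[0,0,0.12],8],[[0,0.6,0.5],[0,0,0.24],8],[[0,0.6,0.5],[0,0,0.36],8],[[0,0.6,0.5],[0,0,0.48],8],[[0,0.6,0.5],[0,0,0.48],8]])

```text
clock: 18.8
tcp_pos: [0.5181, 0.1533, 0.053]
orientation: [0.122, -0.623, 0.771, -0.052]
wrist_force: [-13.1, -4.0, 18.6]
finger_gap: 0.0103
grip_force: 55.1
```

Run:
```python
from h import *
bay('o'); print(telemetry.get_state()['ft_torque'])
```

```text
t 18.8 bay [-124.9    0.2    9.1] eul zyx [62.3 -0.2 -0.1] F [-8.4 -0.4 21.5] gap 10.3 grip 55.1 j [ 0.12  0.19 -0.63  0.48  0.04 -1.24]
[-0.58999848  1.86267087 -0.04054836]
```

>>> step_arm(moves=[[[0,0,0],[0,0,0.12],8],[[0,0,0],[0,0,0.24],8],[[0,0,0],[0,0,0.36],8],[[0,0,0],[0,0,0.48],8],[[0,0,0],[0,0,0.6],8],[[0,0,0],[0,0,0.72],8],[[0,0,0],[0,0,0.84],8],[[0,0,0],[0,0,0.96],8]])

```text
clock: 19.47
tcp_pos: [0.5176, 0.1536, 0.0528]
orientation: [0.132, -0.196, 0.972, 0.011]
wrist_force: [-15.0, -1.8, 20.1]
finger_gap: 0.0101
grip_force: 55.3
```

>>> step_arm(moves=[[[0,0,0],[0,0,0.12],8],[[0,0,0],[0,0,0.15],8],[[0,0,0],[0,0,0.15],8],[[0,0,0],[0,0,0.15],8]])

```text
clock: 19.8
tcp_pos: [0.5175, 0.1537, 0.0528]
orientation: [0.13, -0.126, 0.983, 0.02]
wrist_force: [-15.0, -3.7, 20.9]
finger_gap: 0.0104
grip_force: 55.3
```

Run:
```python
from h import *
bay('o'); print(telemetry.get_state()['ft_torque'])
```

```text
t 19.8 bay [-125.4    0.8    9.1] eul zyx [-1.  -0.2  0.2] F [-9.5  0.4 24.2] gap 10.4 grip 55.3 j [ 0.12  0.19 -0.63  0.48  0.04 -0.13]
[-0.51723384  2.11671069  0.19141211]
```

>>> step_arm(moves=[[[0,0,0],[0,0,0.04],8],[[0,0,0],[0,0,0.04],8],[[0,0,-2],[0,0,0.04],8],[[0,0,-4],[0,0,0.04],8],[[0,0,-4.5],[0,0,0.04],8],[[0,0,-4.5],[0,0,0.04],8]])

```text
clock: 20.3
tcp_pos: [0.5166, 0.1535, 0.0559]
orientation: [0.13, -0.107, 0.986, 0.023]
wrist_force: [-6.2, -0.9, 3.3]
finger_gap: 0.0106
grip_force: 53.6
```

Run:
```python
from h import *
bay('o'); print(telemetry.get_state()['ft_torque'])
```

```text
t 20.3 bay [-125.6    0.8   12.3] eul zyx [-3.2 -0.1  0.2] F [-5.1  0.8  4.7] gap 10.6 grip 53.6 j [ 0.12  0.19 -0.63  0.49  0.04 -0.09]
[-0.43377872  1.00104895  0.72536947]
```

>>> step_arm(moves=[[[0,0,-1],[0,0,-0.03],8],[[0,0,-1.5],[0,0,-0.04],8],[[0,0,-1.5],[0,0,-0.04],8],[[0,0,-1.5],[0,0,-0.04],8]])

```text
clock: 20.63
tcp_pos: [0.5164, 0.1534, 0.0568]
orientation: [0.13, -0.125, 0.983, 0.021]
wrist_force: [-5.2, 1.1, 1.4]
finger_gap: 0.0103
grip_force: 52.6
```

Run:
```python
from h import *
bay('o'); print(telemetry.get_state()['ft_torque'])
```

```text
t 20.63 bay [-125.5    0.8   13.2] eul zyx [-1.  -0.1  0.2] F [-4.2  2.5  2.6] gap 10.3 grip 52.6 j [ 0.11  0.19 -0.63  0.49  0.04 -0.13]
[-0.1186924   1.18550143  0.27714699]
```

>>> step_arm(moves=[[[0,0,-1],[0,0,0],8],[[0,0,-1.5],[0,0,0],8],[[0,0,-1.5],[0,0,0],8],[[0,0,-1.5],[0,0,0],8]])

```text
clock: 20.97
tcp_pos: [0.5161, 0.1532, 0.0576]
orientation: [0.13, -0.125, 0.983, 0.021]
wrist_force: [-1.3, 2.6, -9.6]
finger_gap: 0.0105
grip_force: 50.9
```

Run:
```python
from h import *
bay('o'); print(telemetry.get_state()['ft_torque'])
```

```text
t 20.97 bay [-125.6    0.7   14.1] eul zyx [-1.  -0.1  0.2] F [-3.   2.9 -9.1] gap 10.5 grip 50.9 j [ 0.11  0.19 -0.63  0.5   0.04 -0.13]
[0.15374849 0.83601699 0.35551261]
```

Pulling up is resisted (-9 N), so the stud is caught. Now I'll release and retreat.

>>> step_arm(moves=[[[0,0,1.2],[0,0,0],26],[[0,0,1.2],[0,0,0],30],[[0,0,1.2],[0,0,0],30],[[0,0,-20],[0,0,0],30],[[0,0,-60],[0,0,0],30],[[0,0,-100],[0,0,0],30],[[0,0,-140],[0,0,0],30],[[0,0,-140],[0,0,0],30]])

```text
clock: 21.63
tcp_pos: [0.4859, 0.143, 0.2036]
orientation: [0.138, -0.125, 0.982, 0.02]
wrist_force: [1.4, 0.2, 0.3]
finger_gap: 0.0302
grip_force: 0.0
```

Run:
```python
from h import *
chain([(np.array([.33,-.25,.30]),cur()[1])])
import cv2
bay('o'); im={'0':np.load('pics/side0.npy'),'1':imaging.read_camera('side')}
def patch(b,k,z=16):   # rectify bay patch x -145..-90, y -30..30 at height z
    q=BAY[b]; C=np.array([(-145,30,z),(-145,-30,z),(-20,-30,z),(-20,30,z)])/1e3@bayR(q[3]).T+q[:3]
    H=cv2.getPerspectiveTransform(proj(C,'side').astype(np.float32),np.float32([(0,125),(60,125),(60,0),(0,0)]))
    return cv2.warpPerspective(cv2.cvtColor(im[k],cv2.COLOR_RGB2GRAY),H,(60,125)).astype(np.float32)
o=patch('o','1')
for n,a in (('locked',patch('c','0')),('unlocked, open bay before',patch('o','0'))):
    for nm,sl in (('wing',slice(70,125)),('handle+plate',slice(20,70))):
        t=a[sl][5:-5,5:-5]; print(n,nm,cv2.matchTemplate(o[sl],t,cv2.TM_CCOEFF_NORMED).max().round(2))
```

```text
shift [212.8, -340.7, -163.2] turn [0.0, 0.0, 0.0] rows 10.4 world [0.33, -0.25, 0.3]
t 21.63 bay [-118.6   -1.1  163.4] eul zyx [-1.  -1.1 -0. ] F [ 1.5 -0.2 -0.1] gap 30.2 grip 0.0 j [ 0.1  -0.03 -0.47  0.85  0.05 -0.15]
locked wing 0.94
locked handle+plate 0.91
unlocked, open bay before wing 0.46
unlocked, open bay before handle+plate 0.4
```

```bash
python3 -c "
from workcell import env
print(env.hand_in())"
```

```text
the job is handed in; nothing more can be done
None
```

The cover now hangs flat on the open heater with its stud locked across it, and I handed the job in at about 21.7 s. A pull on the stud was resisted, and a last camera comparison matched the locked position. I never went near the bottles, carton or screwdriver, but I took no final picture of them.

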